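# Crank the vise jaw to its mark and lock it

### The job

Crank the handwheel of the gauge vise until the moving jaw's pointer stands level with the point of the marker clip on the scale, and let it come to rest there. Then push the locking slide fully home so that the setting keeps. Do not shift the marker clip, and leave the carved owl and the wood offcut before the vise where they stand.

Things in the scene. Friction and masses are not known exactly. Their poses are not given: they have to be found in the camera images.
- gauge_vise: Dark grey iron vise bolted to the bench, base 100 x 310 x 14 mm. Origin: centre of underside; long axis its own y; its -x side, with the scale bar (top at 32 mm, lines every 5 mm), faces the robot. Gearbox (72 mm high) with the flat handwheel at the -y end; end block (80 x 44 mm, centre 130 mm from the origin, top 58 mm, guide strips to 65) at the +y end; moving jaw (63 mm high) between.
- wheel_hub (a point): Centre of the handwheel, top of its hub, 92 mm above the bench. The wheel is flat and turns about the vertical here; its rim (radius 48 mm, three spokes) has its top 88 mm above the bench.
- handwheel (a joint): Turn of the handwheel, rad, growing CLOCKWISE seen from above. One full turn clockwise (6.283) moves the jaw 20 mm towards +y of the vise, away from the wheel; the other way brings it back. It may make many turns. It turns with about 0.12 N m of friction (3 N at the knob) and stays where it is left.
- crank_knob (a point): Middle of the upright dark wooden crank knob on the rim, 48 mm from the wheel's axis, 112 mm above the bench. The knob is 22 mm thick and 42 mm tall (91 to 133 mm above the bench) and spins freely on its pin, so it can be pushed round from the side or held loosely while it is cranked.
- vise_jaw (a joint): Travel of the moving jaw, m, 0 to 0.105, growing towards +y of the vise (away from the wheel). Moved by the screw only. Starts at 0.010 to 0.030.
- jaw_pointer (a point): The pointer: small steel finger (10 mm wide) with a thin black line on its middle, fixed to the moving jaw over the scale bar; this point is on the line, 40 mm above the bench.
- clip_point (a point): Tip of the marker clip's point, 36 mm above the bench: a small dark steel clip (16 mm wide) on the front of the scale bar, its point directed at the scale lines. The pointer is level with it when both have the same y in the vise's frame. It starts 25 to 75 mm further along +y than the pointer. The clip holds by friction only (8 N): do not touch it.
- lock_slide (a joint): Locking slide on top of the end block, m: 0 drawn out (towards the vise's -x side), 0.030 fully home against its stop; slides along the vise's +x with 2.5 N of friction and stays where it is left. Starts at 0 to 0.005.
- lock_tab (a point): Top centre of the locking slide's upright steel tab, 8 mm thick (along the vise's x), 24 mm wide, 29 mm tall above its 6 mm plate, top 94 mm above the bench. Push it from its -x side.
- offcut_1: Bystander: loose wood offcut 40 x 85 x 22 mm lying before the vise; origin centre of underside.
- carved_owl: Bystander: loose small carved wooden owl, 44 x 54 mm, 83 mm tall, standing before the gearbox; origin centre of underside.

How it is judged (in metres and radians):
On the way:
1. the jaw's pointer stands at rest level with the clip's point (within 3 mm), while the locking slide is still drawn out (y of jaw_pointer in the frame of clip_point between -0.003 and 0.003 m and velocity of joint vise_jaw between -0.002 and 0.002 m/s and value of joint lock_slide below 0.012 m), for 0.3 s.
At the end, for the whole second after the job is handed in: The jaw is at rest with its pointer within 3 mm of the clip's point along the vise, and the locking slide is home (at least 26 of its 30 mm) (y of jaw_pointer in the frame of clip_point between -0.003 and 0.003 m and velocity of joint vise_jaw between -0.002 and 0.002 m/s and value of joint lock_slide above 0.026 m); the robot touches nothing.
It fails at once if the marker clip is shifted along the scale by more than 4 mm (distance of clip_point from where it was at the start of the episode above 0.004 m).
It fails at once if the owl or the offcut is moved by more than 30 mm (distance of any of offcut_1, carved_owl from where it was at the start of the episode above 0.03 m).
It also fails if it takes over 64 s, if anything falls off the work surface, if the arm or the gripper's body presses on something with over 40 N, if the wrist force passes 120 N, or if a joint passes its speed limit or range.

### The arm

A 7-joint arm with a two-finger parallel gripper is mounted at the origin on the work surface; the furniture and walls round the work are solid. World frame = base frame: x ahead of the robot, y to its left, z up, the work surface at z = 0. Lengths are in mm, angles in rad, forces in N, time in s.
With the tool pointing down it reaches from about 400 to 900 mm from the base axis. Payload 5.5 kg.
Tool frame: the origin (TCP) lies midway between the tips of the shut fingers; the grasp point (between the pads) lies 19 mm behind it; z points along the fingers, y is the line along which they close (so a half turn about z gives the same grasp; the last joint's range is limited). The gripper opens to 92 mm and grips with 3 to 60 N. Pads are 19 mm wide; open, the fingers measure 130 mm over their backs; the gripper's body (75 mm by 190 mm) begins 47 mm behind the grasp point.
Start: joints at [1.515, 0.501, -0.427, 1.55, 0.221, 1.138, -0.21], TCP at [203.761, -617.237, 226.729] pointing down, gripper open.
Joint ranges: [-2.88, 2.88], [-0.31, 2.03], [-1.54, 1.56], [0.2, 2.42], [-1.41, 4.55], [0.19, 2.02], [-2.57, 2.57]. Speed limits (rad/s): [2.57, 2.57, 3.14, 3.14, 3.14, 3.14, 3.14].

### API

Orientations are given as a 3x3 rotation matrix whose columns are the frame's x, y, z axes.
In Python, from bench import * gives the robot as it stands.
- The arm moves only by the tool step_arm, never from a script. Its arguments are lists of equal length, an entry for each row: "grip": the gripper's target within -1 to 1 (fully open at 1, half-way at 0, shut at -1); "offset": the shift along the tool's x, y, z in cm, a list of three; "roll": the turn about the tool's z in degrees. In form: {"grip": [grip, ...], "offset": [[x, y, z], ...], "roll": [roll, ...]}. A call has 1 to 8 rows; each row shifts and turns the commanded pose from where the row before left it, along the tool's axes as they then stand; what a row does not reach is not made up. A row lasts 1/10 s, in which the tool goes at most 50 mm and 8.59 degrees, less where a joint would pass 70% of its speed; a pose out of reach is approached as far as the arm can. A call with a gripper value outside its range is refused whole. The fingers move at their own pace and stop on an object; "squeeze" is the grip in N (left out, the last holds). Time passes only in rows, so rows that do not move let the fingers close. It gives the time, the measured TCP pose, the force, the opening and the grip force at its end, in the units of the state.
- sense(): the state, without advancing time (a new reading comes with each control period).
- get_image(name): name is "scene" or "top" or "wrist"; returns (picture, depth): 384x512x3 uint8, red, green, blue; 384x512 float32, mm along the optical axis (not along the pixel's ray), 0 where there is no reading.
- camera_params(name): a dict with "K" (3x3 intrinsics, pixels), "cam_to_world" (4x4, takes a point from camera to world coordinates); the wrist camera has in their place "hand_eye" (4x4, takes a point from camera to tool coordinates, whose origin is the TCP and whose axes are the flange's). Camera axes: x right, y up, looking along -z (the intrinsics and any distortion apply to the point x, -y, -z); pixel columns grow to the right and rows downward; lengths in mm; the calibration is good to about 2 mm. The wrist camera is an equidistant fisheye: a pixel r from the principal point sees the ray r / f radians off the axis. A picture is of the moment at which its call begins: read the wrist's pose just before it. camera_params takes no time and is no camera call.
- finish_job(): hands the job in; it is judged then, once.
The state is a dict: "clock": time; "joint_positions": joint angles; "qd": joint speeds; "tau": joint torques, N m; "tool_pos": TCP position; "orientation": TCP orientation; "ft_force": force on the tool from outside, world axes, zero at the start; "moment": the same for the moment, N m; "opening": finger opening in mm; "finger_force": force on a finger pad.
Only numpy, scipy, OpenCV 4.12 (cv2) and the standard library are available. Lean on these libraries where they do the work, as an engineer would, in place of code of your own. Each camera call takes 0.05 s, during which the arm holds its last target. There are 200 camera calls.

## Working session

There is one attempt and no reset: what is moved stays moved. The work goes in short steps, Python scripts to look and compute and a tool call to move; the robot and the scene stay as the last step left them, time stands still between calls to the robot, and variables do not carry over. Pictures are saved under pics/ and viewed, at most 10 in all, crops included, and the job is handed in when it is done.

Besides the shell and the picture viewer there is one more tool, called after "Call:" as a command line: name --pt "numbers of a row" for each row, then --argument value for the rest. step_arm: Moves the arm, as the interface text tells. Its arguments: {"type":"object","properties":{"grip":{"type":"array"},"offset":{"type":"array"},"roll":{"type":"array"},"squeeze":{"type":"number"}},"required":["grip","offset","roll"]}

```bash
mkdir -p pics
python3 - <<'E'
from bench import *
import cv2,numpy as np
for n in("scene","top"):
    p,d=get_image(n); np.savez(f"{n}0.npz",p=p,d=d)
    cv2.imwrite(f"pics/{n}0.png",cv2.resize(p[:,:,::-1],(800,600),interpolation=cv2.INTER_CUBIC))
    c=camera_params(n);print(n,c["K"],c["cam_to_world"])
s=sense();print(s)
E
```

```text
scene [[372.78226277   0.         256.63045082]
 [  0.         372.78226277 194.55499609]
 [  0.           0.           1.        ]] [[-6.83554130e-01  4.79021266e-01 -5.50719872e-01  2.42707617e+01]
 [-7.29717992e-01 -4.65334185e-01  5.00974798e-01  4.68629785e+02]
 [-1.62912014e-02  7.44313592e-01  6.67631541e-01  6.75519798e+02]
 [ 0.00000000e+00  0.00000000e+00  0.00000000e+00  1.00000000e+00]]
top [[354.98008983   0.         259.16480775]
 [  0.         354.98008983 192.75800153]
 [  0.           0.           1.        ]] [[ 2.60987204e-02  9.99055022e-01 -3.47551273e-02  4.67873837e+02]
 [-9.99632799e-01  2.58287582e-02 -8.19407883e-03  3.19087424e+01]
 [-7.28865383e-03  3.49562202e-02  9.99362266e-01  9.40040798e+02]
 [ 0.00000000e+00  0.00000000e+00  0.00000000e+00  1.00000000e+00]]
{'clock': 0.1, 'joint_positions': array([ 1.51519221,  0.50173124, -0.42683174,  1.55133719,  0.22076982,
        1.13831728, -0.21032019]), 'qd': array([ 0.00110354, -0.00211052, -0.00103384, -0.00266374, -0.00010572,
        0.0004941 , -0.00142509]), 'tau': array([-1.05220161e-02, -5.67862773e+01, -5.83856776e+00, -2.79915833e+01,
       -6.91162515e-02,  2.40703637e-02,  7.91812090e-05]), 'tool_pos': array([ 203.51646785, -616.65018718,  225.8019812 ]), 'orientation': array([[ 9.49599948e-01,  3.13464076e-01, -4.60175031e-04],
       [ 3.13464401e-01, -9.49598461e-01,  1.68288357e-03],
       [ 9.05420409e-05, -1.74231464e-03, -9.99998478e-01]]), 'ft_force': array([ 0.23228509,  0.39896278, -0.39788531]), 'moment': array([-0.00276235,  0.01605885,  0.00101805]), 'finger_force': 0.0, 'opening': 91.76792750278781}
```

View pics/scene0.png

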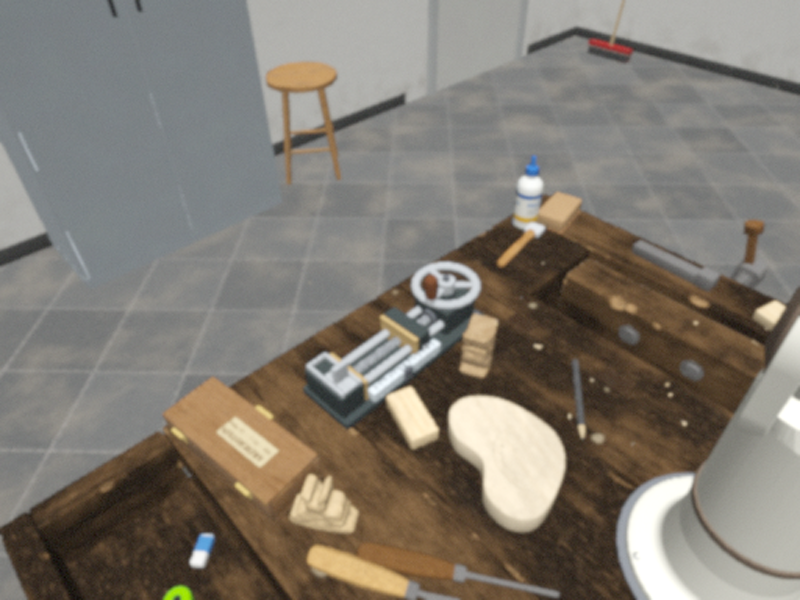

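View pics/top0.png

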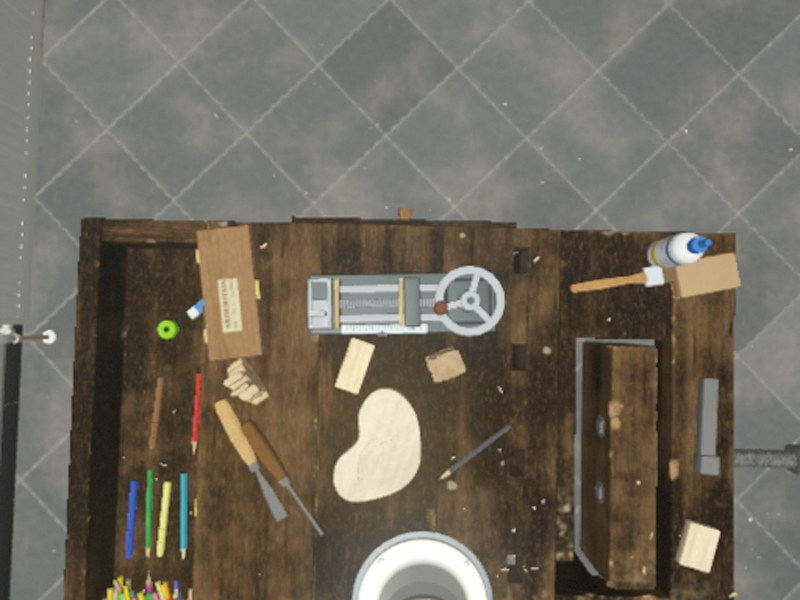

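The top view shows the vise with its end block at about (320,303), the wheel hub at (470,300), the knob at (441,308) and the clip near (382,333). The owl is at (446,365) and the offcut at (355,366). Next I'll convert these to positions and look at a crop.

```bash
cat > h.py <<'E'
from bench import *
import cv2,numpy as np
def cast(n,u,v,z):
    c=camera_params(n);K=c["K"];T=c["cam_to_world"]
    r=T[:3,:3]@np.array([(u-K[0,2])/K[0,0],-(v-K[1,2])/K[1,1],-1]);o=T[:3,3]
    return o+r*(z-o[2])/r[2]
def wcast(f,u,v,z):
    # f: npz with p,R,t
    c=camera_params("wrist");K=c["K"];H=c["hand_eye"]
    x=np.array([u-K[0,2],-(v-K[1,2])]);rr=np.hypot(*x)+1e-9;a=rr/K[0,0]
    d=np.array([*(x/rr*np.sin(a)),-np.cos(a)])
    R,t=f["R"],f["t"];r=R@H[:3,:3]@d;o=R@H[:3,3]+t
    return o+r*(z-o[2])/r[2]
def wshot(name):
    s=sense();p,d=get_image("wrist");np.savez(name+".npz",p=p,d=d,R=s["orientation"],t=s["tool_pos"])
    cv2.imwrite(f"pics/{name}.png",cv2.resize(p[:,:,::-1],(800,600),interpolation=cv2.INTER_CUBIC))
E
python3 - <<'E'
from h import *
s=.64
for nm,u,v,z in(("hub",470,300,92),("knob",441,308,133),("clip",382,333,36),("blkL",308,303,58),("base NW",308,276,14),("base SW",308,337,14),("owl",446,363,83),("off",355,366,22)):
    print(nm,cast("top",u*s,v*s,z).round(1))
p=np.load("top0.npz")["p"][160:230,190:330,::-1]
cv2.imwrite("pics/topc.png",cv2.resize(p,(800,400),interpolation=cv2.INTER_CUBIC))
h=camera_params("wrist");print(h)
E
```

```text
hub [501.7 -60.5  92. ]
knob [487.4 -14.2 133. ]
clip [446.5  75.3  36. ]
blkL [491.7 193.5  58. ]
base NW [538.1 203.   14. ]
base SW [436.1 199.7  14. ]
owl [404.1 -26.7  83. ]
off [390.7 119.1  22. ]
{'K': array([[297.31863964,   0.        , 260.72047364],
       [  0.        , 297.31863964, 191.34841546],
       [  0.        ,   0.        ,   1.        ]]), 'hand_eye': array([[-3.62390408e-05,  9.51638740e-01,  3.07219314e-01,
         8.25082211e+01],
       [ 9.99999959e-01,  1.21310231e-04, -2.57810862e-04,
        -4.45061927e-01],
       [-2.82611650e-04,  3.07219292e-01, -9.51638706e-01,
        -1.58240369e+02],
       [ 0.00000000e+00,  0.00000000e+00,  0.00000000e+00,
         1.00000000e+00]])}
```

View pics/topc.png

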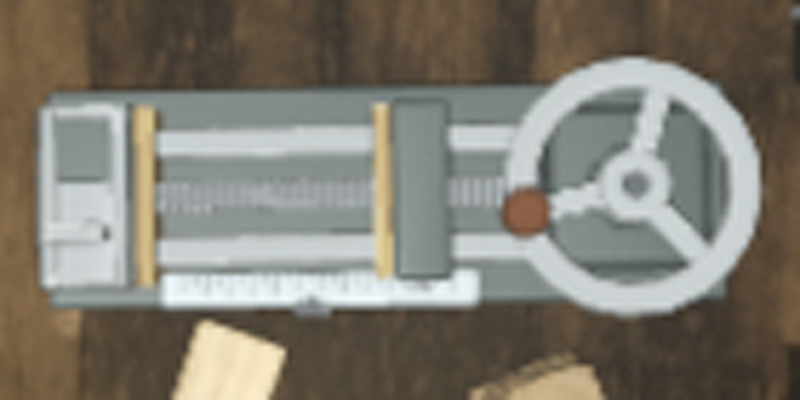

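The crop shows the clip at (312,300), the pointer on the near side of the jaw at about (420,283), the knob at (525,211), the hub at (636,185) and the lock tab at about (105,232). The pointer has to travel about 46 mm. Next I'll plan the approach with tool x along world +y, so the wrist camera can see the scale.

```bash
cat >> h.py <<'E'
def plan(target,yaw=None,n=None,step=48,rstep=8.4,s=None):
    "rows (cm, deg) to the target TCP and yaw (deg of tool x in world)"
    s=s or sense();p=s["tool_pos"];R=s["orientation"];y0=np.degrees(np.arctan2(R[1,0],R[0,0]))
    yaw=y0 if yaw is None else yaw;dy=(yaw-y0+180)%360-180;D=np.array(target)-p
    n=n or int(max(np.ceil(np.linalg.norm(D)/step),np.ceil(abs(dy)/rstep),1))
    o=[];r=[]
    for i in range(n):
        a=np.radians(y0+dy*i/n);X=np.array([np.cos(a),np.sin(a),0]);Y=np.array([np.sin(a),-np.cos(a),0])
        d=D/n/10;o.append([round(float(v),2) for v in(d@X,d@Y,-d[2])]);r.append(round(-dy/n,2))
    print(n,o,r)
E
python3 - <<'E'
from h import *
plan([487,-14,215],92,16)
E
```

```text
16 [[2.86, -3.02, 0.07], [3.1, -2.78, 0.07], [3.31, -2.52, 0.07], [3.5, -2.25, 0.07], [3.67, -1.96, 0.07], [3.82, -1.66, 0.07], [3.94, -1.35, 0.07], [4.03, -1.03, 0.07], [4.1, -0.7, 0.07], [4.15, -0.37, 0.07], [4.16, -0.03, 0.07], [4.15, 0.3, 0.07], [4.11, 0.63, 0.07], [4.05, 0.96, 0.07], [3.96, 1.28, 0.07], [3.84, 1.6, 0.07]] [np.float64(-4.61), np.float64(-4.61), np.float64(-4.61), np.float64(-4.61), np.float64(-4.61), np.float64(-4.61), np.float64(-4.61), np.float64(-4.61), np.float64(-4.61), np.float64(-4.61), np.float64(-4.61), np.float64(-4.61), np.float64(-4.61), np.float64(-4.61), np.float64(-4.61), np.float64(-4.61)]
```

Call:
step_arm --grip '[1,1,1,1,1,1,1,1]' --pt "2.86 -3.02 0.07" --pt "3.1 -2.78 0.07" --pt "3.31 -2.52 0.07" --pt "3.5 -2.25 0.07" --pt "3.67 -1.96 0.07" --pt "3.82 -1.66 0.07" --pt "3.94 -1.35 0.07" --pt "4.03 -1.03 0.07" --roll '[-4.6,-4.6,-4.6,-4.6,-4.6,-4.6,-4.6,-4.6]'

```text
clock: 0.9
tool_pos: [345.8, -314.3, 220.9]
orientation: [[0.57, 0.822, -0.0], [0.822, -0.57, 0.0], [-0.0, -0.0, -1.0]]
ft_force: [0.5, -0.6, 0.6]
opening: 91.7
finger_force: 0.0
```

Call:
step_arm --grip '[1,1,1,1,1,1,1,1]' --pt "4.1 -0.7 0.07" --pt "4.15 -0.37 0.07" --pt "4.16 -0.03 0.07" --pt "4.15 0.3 0.07" --pt "4.11 0.63 0.07" --pt "4.05 0.96 0.07" --pt "3.96 1.28 0.07" --pt "3.84 1.6 0.07" --roll '[-4.6,-4.6,-4.6,-4.6,-4.6,-4.6,-4.6,-4.6]'

```text
clock: 1.7
tool_pos: [488.0, -13.7, 215.4]
orientation: [[-0.035, 0.999, -0.0], [0.999, 0.035, -0.0], [-0.0, -0.0, -1.0]]
ft_force: [1.7, 0.1, 0.6]
opening: 92.0
finger_force: 0.0
```

Call:
step_arm --grip '[0.3,0.3]' --pt "0 0 0" --pt "0 0 0" --roll '[0,0]'

```text
clock: 1.9
tool_pos: [487.5, -13.8, 215.2]
orientation: [[-0.035, 0.999, -0.001], [0.999, 0.035, 0.001], [0.001, -0.001, -1.0]]
ft_force: [-0.3, -1.1, -0.2]
opening: 80.1
finger_force: 0.0
```

Run:
```python
from h import *
wshot("w1");s=sense();print(s["clock"],s["joint_positions"].round(2),s["tool_pos"].round(1),s["orientation"].round(3))
```

```text
1.95 [ 0.81  0.33 -0.98  1.95  0.32  1.03 -0.28] [487.2 -15.3 215.1] [[-0.032  0.999 -0.001]
 [ 0.999  0.032 -0.   ]
 [-0.    -0.001 -1.   ]]
```

View pics/w1.png

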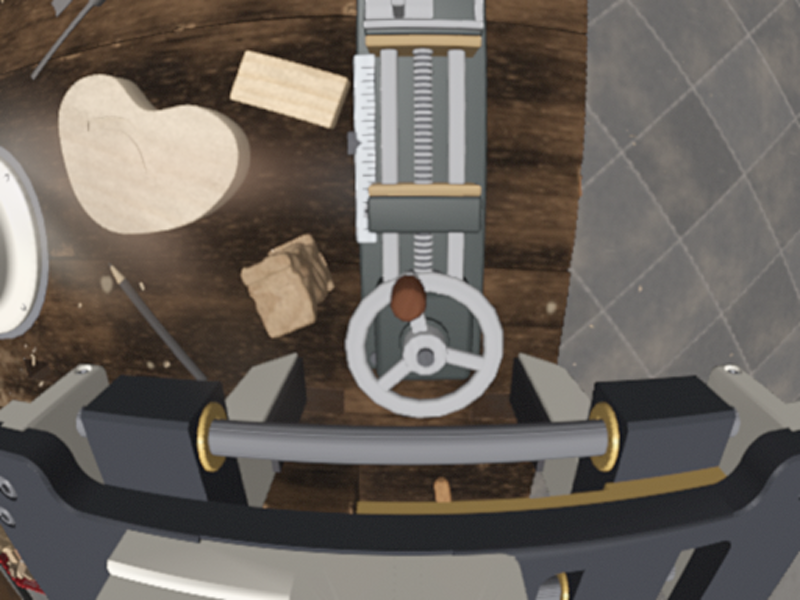

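The wrist view shows up as world +y: hub at (426,354), knob at (408,290), clip at (352,143), and the jaw with its pointer near (365,205). Next I'll compute positions and enlarge the scale.

Run:
```python
from h import *
f=np.load("w1.npz");s=.64;d=f["d"]
hsv=cv2.cvtColor(f["p"],cv2.COLOR_RGB2HSV)
m=((hsv[...,0]<12)&(hsv[...,1]>130)).astype(np.uint8);m[:170]=0;m[:,:240]=0;m[215:]=0;m[:,290:]=0
ys,xs=np.nonzero(m);print("knob",xs.min(),xs.max(),ys.min(),ys.max(),wcast(f,xs.mean(),ys.min()+ (xs.max()-xs.min())/2,133).round(1),wcast(f,xs.mean(),ys.mean(),122))
# rim ellipse via points on bright ring, z=88
for nm,u,v,z in(("hub",426,353,92),("rimL",346,345,88),("rimR",503,345,86),("rimB",423,417,88),("clip",355,143,36),("basecornerTR",485,15,14)):
    print(nm,wcast(f,u*s,v*s,z).round(1))
p=f["p"][75:165,215:275,::-1]
cv2.imwrite("pics/w1c.png",cv2.resize(p,(400,600),interpolation=cv2.INTER_CUBIC))
```

```text
knob 251 271 177 204 [486.1  -3.9 133. ] [486.30250109 -10.79647038 122.        ]
hub [500.1 -58.2  92. ]
rimL [446.3 -56.3  88. ]
rimR [553.  -53.6  86. ]
rimB [ 500.9 -111.2   88. ]
clip [445.4  76.9  36. ]
basecornerTR [538.7 184.8  14. ]
```

View pics/w1c.png

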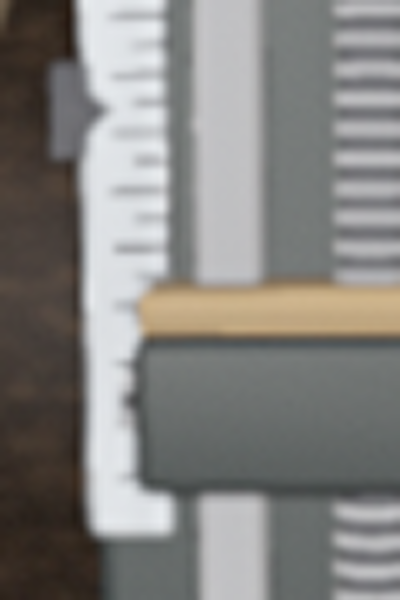

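The crop shows the clip tip at (105,110) and the pointer's dark line at about (132,400), with the pointer partly hidden by the jaw. The gap is about 50 mm by tick count. The TCP is already over the knob, so I'll descend and grip.

Call:
step_arm --grip '[0.3,0.3,0.3,0.3,-0.2,-0.5,-1,-1]' --pt "0.1 0 4" --pt "0 0 4" --pt "0 0 3" --pt "0 0 0.6" --pt "0 0 0" --pt "0 0 0" --pt "0 0 0" --pt "0 0 0" --roll '[0,0,0,0,0,0,0,0]' --squeeze 15

```text
clock: 2.75
tool_pos: [488.8, -14.4, 100.9]
orientation: [[-0.032, 0.999, 0.003], [0.999, 0.032, -0.001], [-0.001, 0.002, -1.0]]
ft_force: [-0.1, 0.1, 0.7]
opening: 32.3
finger_force: 0.0
```

Call:
step_arm --grip '[-1,-1,-1,-1]' --pt "0 0 0" --pt "0 0 0" --pt "0 0 0" --pt "0 0 0" --roll '[0,0,0,0]'

```text
clock: 3.15
tool_pos: [488.1, -14.1, 100.2]
orientation: [[-0.033, 0.999, 0.001], [0.999, 0.033, -0.001], [-0.001, 0.001, -1.0]]
ft_force: [-1.7, -1.4, 7.2]
opening: 20.9
finger_force: 15.0
```

Run:
```python
from h import *
f=np.load("w1.npz")
c=wcast(f,230.75,91.5,36);p=wcast(f,234.8,135,40);print(c,p,c-p)
s=sense();print(s["clock"],s["tool_pos"],s["opening"],s["finger_force"],s["ft_force"])
```

```text
[449.42084579  76.99670203  36.        ] [455.46728821  27.86670176  40.        ] [-6.04644241 49.13000026 -4.        ]
3.15 [488.06642812 -14.12014012 100.16174704] 20.856284673194786 15.000502447073814 [-1.7331042  -1.37785788  7.23894367]
```

```bash
cat >> h.py <<'E'
def circ(step,n,hub=(500.7,-60.4),r=48.):
    s=sense();p=s["tool_pos"];R=s["orientation"];e=p[:2]-hub;ph=np.degrees(np.arctan2(e[1],e[0]))
    print("phi",ph.round(1),"r",np.hypot(*e).round(1),"z",p[2].round(1),s["ft_force"].round(1),s["clock"])
    cur=p[:2];o=[]
    for i in range(n):
        a=np.radians(ph-step*(i+1));q=np.array(hub)+r*np.array([np.cos(a),np.sin(a)])
        d=(q-cur)/10;cur=q;o.append([round(float(d@R[:2,0]),2),round(float(d@R[:2,1]),2),0])
    print(o)
E
python3 -c "
from h import *
circ(15,8)"
```

```text
phi 105.3 r 48.0 z 100.2 [-1.7 -1.4  7.2] 3.15
[[0.13, 1.25, 0], [-0.2, 1.24, 0], [-0.51, 1.14, 0], [-0.79, 0.97, 0], [-1.02, 0.73, 0], [-1.17, 0.45, 0], [-1.25, 0.13, 0], [-1.24, -0.2, 0]]
```

Call:
step_arm --grip '[-1,-1,-1,-1,-1,-1,-1,-1]' --pt "0.13 1.25 0" --pt "-0.2 1.24 0" --pt "-0.51 1.14 0" --pt "-0.79 0.97 0" --pt "-1.02 0.73 0" --pt "-1.17 0.45 0" --pt "-1.25 0.13 0" --pt "-1.24 -0.2 0" --roll '[0,0,0,0,0,0,0,0]'

```text
clock: 3.95
tool_pos: [547.6, -71.1, 100.2]
orientation: [[-0.034, 0.999, 0.001], [0.999, 0.034, 0.002], [0.002, 0.001, -1.0]]
ft_force: [-1.7, 3.3, 6.0]
opening: 21.1
finger_force: 15.0
```

```bash
python3 -c "
from h import *
circ(20,8)"
```

```text
phi -12.9 r 48.1 z 100.2 [-1.7  3.3  6. ] 3.95
[[-1.51, -0.71, 0], [-1.18, -1.18, 0], [-0.71, -1.51, 0], [-0.15, -1.66, 0], [0.43, -1.61, 0], [0.95, -1.37, 0], [1.36, -0.96, 0], [1.61, -0.44, 0]]
```

Call:
step_arm --grip '[-1,-1,-1,-1,-1,-1,-1,-1]' --pt "-1.51 -0.71 0" --pt "-1.18 -1.18 0" --pt "-0.71 -1.51 0" --pt "-0.15 -1.66 0" --pt "0.43 -1.61 0" --pt "0.95 -1.37 0" --pt "1.36 -0.96 0" --pt "1.61 -0.44 0" --roll '[0,0,0,0,0,0,0,0]'

```text
clock: 4.75
tool_pos: [453.2, -68.5, 100.2]
orientation: [[-0.031, 1.0, 0.003], [1.0, 0.031, -0.001], [-0.002, 0.003, -1.0]]
ft_force: [7.2, -2.4, -1.2]
opening: 20.8
finger_force: 15.0
```

```bash
python3 -c "
from h import *
circ(20,24)"
```

```text
phi -170.4 r 48.1 z 100.2 [ 7.2 -2.4 -1.2] 4.75
[[1.67, 0.08, 0], [1.54, 0.63, 0], [1.24, 1.12, 0], [0.78, 1.47, 0], [0.23, 1.65, 0], [-0.35, 1.63, 0], [-0.89, 1.41, 0], [-1.32, 1.02, 0], [-1.59, 0.51, 0], [-1.67, -0.06, 0], [-1.54, -0.63, 0], [-1.24, -1.12, 0], [-0.78, -1.47, 0], [-0.23, -1.65, 0], [0.35, -1.63, 0], [0.89, -1.41, 0], [1.32, -1.02, 0], [1.59, -0.51, 0], [1.67, 0.06, 0], [1.54, 0.63, 0], [1.24, 1.12, 0], [0.78, 1.47, 0], [0.23, 1.65, 0], [-0.35, 1.63, 0]]
```

Call:
step_arm --grip '[-1,-1,-1,-1,-1,-1,-1,-1]' --pt "1.67 0.08 0" --pt "1.54 0.63 0" --pt "1.24 1.12 0" --pt "0.78 1.47 0" --pt "0.23 1.65 0" --pt "-0.35 1.63 0" --pt "-0.89 1.41 0" --pt "-1.32 1.02 0" --roll '[0,0,0,0,0,0,0,0]'

```text
clock: 5.55
tool_pos: [541.3, -34.6, 100.1]
orientation: [[-0.034, 0.999, -0.001], [0.999, 0.034, 0.0], [0.0, -0.001, -1.0]]
ft_force: [-4.8, 0.8, 10.5]
opening: 20.7
finger_force: 15.0
```

Call:
step_arm --grip '[-1,-1,-1,-1,-1,-1,-1,-1]' --pt "-1.59 0.51 0" --pt "-1.67 -0.06 0" --pt "-1.54 -0.63 0" --pt "-1.24 -1.12 0" --pt "-0.78 -1.47 0" --pt "-0.23 -1.65 0" --pt "0.35 -1.63 0" --pt "0.89 -1.41 0" --roll '[0,0,0,0,0,0,0,0]'

```text
clock: 6.35
tool_pos: [469.7, -97.3, 100.2]
orientation: [[-0.031, 1.0, 0.003], [1.0, 0.031, -0.001], [-0.001, 0.003, -1.0]]
ft_force: [6.8, 1.8, 0.8]
opening: 20.7
finger_force: 15.0
```

Call:
step_arm --grip '[-1,-1,-1,-1,-1,-1,-1,-1]' --pt "1.32 -1.02 0" --pt "1.59 -0.51 0" --pt "1.67 0.06 0" --pt "1.54 0.63 0" --pt "1.24 1.12 0" --pt "0.78 1.47 0" --pt "0.23 1.65 0" --pt "-0.35 1.63 0" --roll '[0,0,0,0,0,0,0,0]'

```text
clock: 7.15
tool_pos: [515.4, -14.5, 100.0]
orientation: [[-0.034, 0.999, -0.003], [0.999, 0.034, -0.003], [-0.003, -0.003, -1.0]]
ft_force: [-5.8, -6.1, 13.9]
opening: 21.2
finger_force: 15.0
```

Run:
```python
from h import *
circ(15,8);wshot("w2")
s=sense();print(s["tool_pos"])
f=np.load("w2.npz")
# project clip (449.4,77,36) to find crop
H=camera_params("wrist");K=H["K"];Hh=H["hand_eye"]
def proj(P):
    c=np.linalg.inv(Hh)@np.append(f["R"].T@(np.array(P)-f["t"]),1);a=np.arctan2(np.hypot(c[0],c[1]),-c[2]);r=a*K[0,0]/np.hypot(c[0],c[1])
    return K[0,2]+c[0]*r,K[1,2]-c[1]*r
u,v=proj([449.4,77,36]);print(u,v)
a=max(int(v)-45,0);b=max(int(u)-30,0);print(a,b)
cv2.imwrite("pics/w2c.png",cv2.resize(f["p"][a:a+75,b:b+100,::-1],(800,600),interpolation=cv2.INTER_CUBIC))
```

```text
phi 72.2 r 48.2 z 100.0 [-5.8 -6.1 13.9] 7.15
[[-0.59, 1.11, 0], [-0.84, 0.93, 0], [-1.05, 0.68, 0], [-1.19, 0.38, 0], [-1.25, 0.06, 0], [-1.22, -0.26, 0], [-1.11, -0.57, 0], [-0.93, -0.84, 0]]
[518.35399459 -15.73000733 100.18843373]
178.84784075924955 87.49983389485465
42 148
```

View pics/w2c.png

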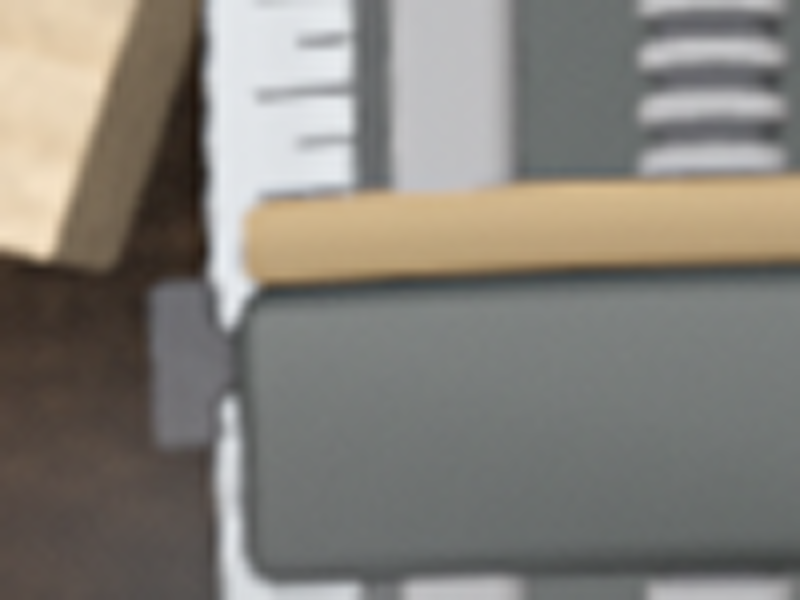

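The crop shows the clip tip at (235,362), with the jaw top hiding the pointer. By wheel angle about 7 mm remains, so I'll crank about 105° more, release, and look from the −x side.

Call:
step_arm --grip '[-1,-1,-1,-1,-1,-1,-1,-1]' --pt "-0.59 1.11 0" --pt "-0.84 0.93 0" --pt "-1.05 0.68 0" --pt "-1.19 0.38 0" --pt "-1.25 0.06 0" --pt "-1.22 -0.26 0" --pt "-1.11 -0.57 0" --pt "0 0 0" --roll '[0,0,0,0,0,0,0,0]'

```text
clock: 8.0
tool_pos: [541.1, -86.5, 100.1]
orientation: [[-0.032, 0.999, -0.001], [0.999, 0.032, -0.001], [-0.001, -0.001, -1.0]]
ft_force: [-0.8, -1.2, 8.7]
opening: 21.0
finger_force: 15.0
```

Call:
step_arm --grip '[-1,-1,0,0,0,0,0]' --pt "0 0 0" --pt "0 0 0" --pt "0 0 0" --pt "0 0 0" --pt "0 0 0" --pt "0 0 -3" --pt "0 0 -4" --roll '[0,0,0,0,0,0,0]'

```text
clock: 8.7
tool_pos: [539.5, -85.7, 168.0]
orientation: [[-0.033, 0.999, -0.006], [0.999, 0.033, 0.002], [0.002, -0.006, -1.0]]
ft_force: [0.3, -1.1, 1.4]
opening: 45.8
finger_force: 0.0
```

```bash
python3 -c "
from h import *
plan([420,-5,180])"
```

```text
4 [[2.12, -2.92, -0.3], [2.12, -2.92, -0.3], [2.12, -2.92, -0.3], [2.12, -2.92, -0.3]] [np.float64(-0.0), np.float64(-0.0), np.float64(-0.0), np.float64(-0.0)]
```

Call:
step_arm --grip '[0,0,0,0,0,0]' --pt "2.12 -2.92 -0.3" --pt "2.12 -2.92 -0.3" --pt "2.12 -2.92 -0.3" --pt "2.12 -2.92 -0.3" --pt "0 0 0" --pt "0 0 0" --roll '[0,0,0,0,0,0]'

```text
clock: 9.3
tool_pos: [422.1, -5.4, 181.6]
orientation: [[-0.033, 0.999, 0.0], [0.999, 0.033, -0.002], [-0.002, 0.0, -1.0]]
ft_force: [0.1, -1.0, -0.8]
opening: 45.9
finger_force: 0.0
```

```bash
cat >> h.py <<'E'
def proj(f,P):
    c=camera_params("wrist");K=c["K"]
    c=np.linalg.inv(c["hand_eye"])@np.append(f["R"].T@(np.array(P)-f["t"]),1);r=np.hypot(c[0],c[1])
    a=np.arctan2(r,-c[2])*K[0,0]/r
    return K[0,2]+c[0]*a,K[1,2]-c[1]*a
def crop(name,P,w=100,h=75):
    f=np.load(name+".npz");u,v=proj(f,P);a=max(int(v)-h//2,0);b=max(int(u)-w//2,0)
    print("crop origin col,row",b,a,"scale",800/w)
    cv2.imwrite(f"pics/{name}c.png",cv2.resize(f["p"][a:a+h,b:b+w,::-1],(800,600),interpolation=cv2.INTER_CUBIC))
E
python3 - <<'E'
from h import *
print(sense()["tool_pos"])
wshot("w3");crop("w3",[449,77,36])
E
```

```text
[422.0543196   -5.41851376 181.61478969]
crop origin col,row 241 63 scale 8.0
```

View pics/w3c.png

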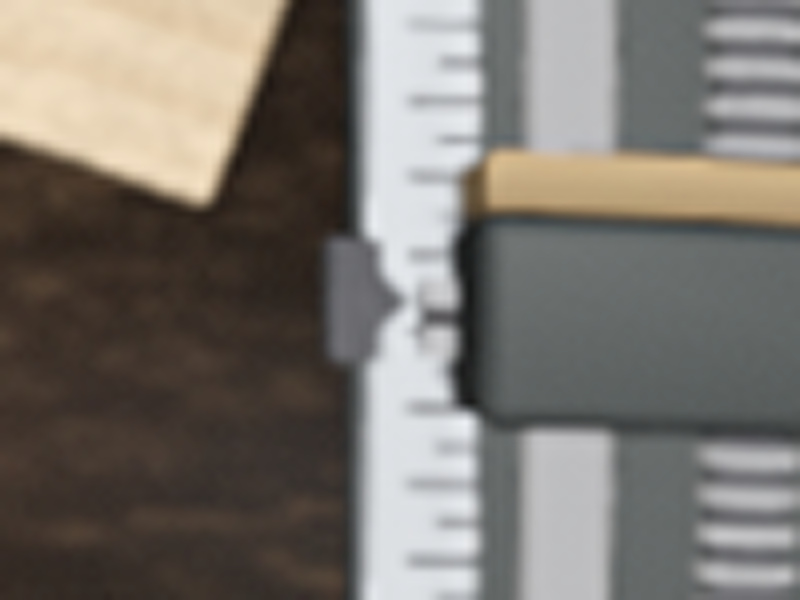

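The crop shows the clip tip at (402,300) and the pointer line at (438,316), so the pointer is about 2 mm short.

Run:
```python
from h import *
f=np.load("w3.npz")
c=wcast(f,241+402/8,63+300/8,36);p=wcast(f,241+438/8,63+316/8,40);print(c,p)
# ticks direction: vise axis from scale bar left edge
a=wcast(f,241+350/8,63,32);b=wcast(f,241+350/8,63+590/8,32);print(a-b)
plan([540.4,-87,180]);
```

```text
[448.93386189  77.25421384  36.        ] [453.13291947  75.49965308  40.        ]
[-3.24430409 76.82147833  0.        ]
3 [[-2.83, 3.83, 0.06], [-2.83, 3.83, 0.06], [-2.83, 3.83, 0.06]] [np.float64(-0.0), np.float64(-0.0), np.float64(-0.0)]
```

I'll re-grip and turn another 34°.

Call:
step_arm --grip '[0,0,0,0,0,0]' --pt "-2.83 3.85 0.06" --pt "-2.83 3.85 0.06" --pt "-2.83 3.85 0.06" --pt "0 0 4" --pt "0 0 4" --pt "0 0 0" --roll '[0,0,0,0,0,0]'

```text
clock: 9.95
tool_pos: [536.9, -87.0, 94.0]
orientation: [[-0.031, 0.999, -0.01], [1.0, 0.031, 0.003], [0.003, -0.01, -1.0]]
ft_force: [-1.4, 0.6, -0.5]
opening: 45.9
finger_force: 0.0
```

Call:
step_arm --grip '[-1,-1,-1,-1]' --pt "0 0 0" --pt "0 0 0" --pt "0 0 0" --pt "0 0 0" --roll '[0,0,0,0]'

```text
clock: 10.35
tool_pos: [541.4, -86.5, 101.5]
orientation: [[-0.032, 0.999, 0.002], [0.999, 0.032, -0.001], [-0.001, 0.002, -1.0]]
ft_force: [-1.3, 0.0, 5.6]
opening: 21.0
finger_force: 15.0
```

```bash
python3 -c "
from h import *
circ(11.3,3)"
```

```text
phi -32.7 r 48.4 z 101.5 [-1.3  0.   5.6] 10.35
[[-0.7, -0.64, 0], [-0.59, -0.74, 0], [-0.43, -0.84, 0]]
```

Call:
step_arm --grip '[-1,-1,-1,-1,-1,0,0,0]' --pt "-0.7 -0.64 0" --pt "-0.59 -0.74 0" --pt "-0.43 -0.84 0" --pt "0 0 0" --pt "0 0 0" --pt "0 0 0" --pt "0 0 0" --pt "0 0 0" --roll '[0,0,0,0,0,0,0,0]'

```text
clock: 11.15
tool_pos: [518.2, -105.0, 99.5]
orientation: [[-0.032, 0.999, -0.001], [0.999, 0.032, -0.0], [-0.0, -0.001, -1.0]]
ft_force: [-0.0, -0.4, -0.3]
opening: 40.5
finger_force: 0.0
```

Call:
step_arm --grip '[0,0,0,0,0,0,0]' --pt "0 0 -4" --pt "0 0 -4" --pt "3.4 -3.2 0" --pt "3.4 -3.2 0" --pt "3.4 -3.2 0" --pt "0 0 0" --pt "0 0 0" --roll '[0,0,0,0,0,0,0]'

```text
clock: 11.85
tool_pos: [419.0, -5.6, 179.8]
orientation: [[-0.034, 0.999, 0.0], [0.999, 0.034, -0.002], [-0.002, -0.0, -1.0]]
ft_force: [0.6, -0.3, 0.3]
opening: 45.8
finger_force: 0.0
```

Run:
```python
from h import *
s=sense();print(s["tool_pos"],s["clock"])
wshot("w4");crop("w4",[449,90,36],160,120)
```

```text
[418.99320399  -5.57803551 179.7583428 ] 11.85
crop origin col,row 215 28 scale 5.0
```

View pics/w4c.png

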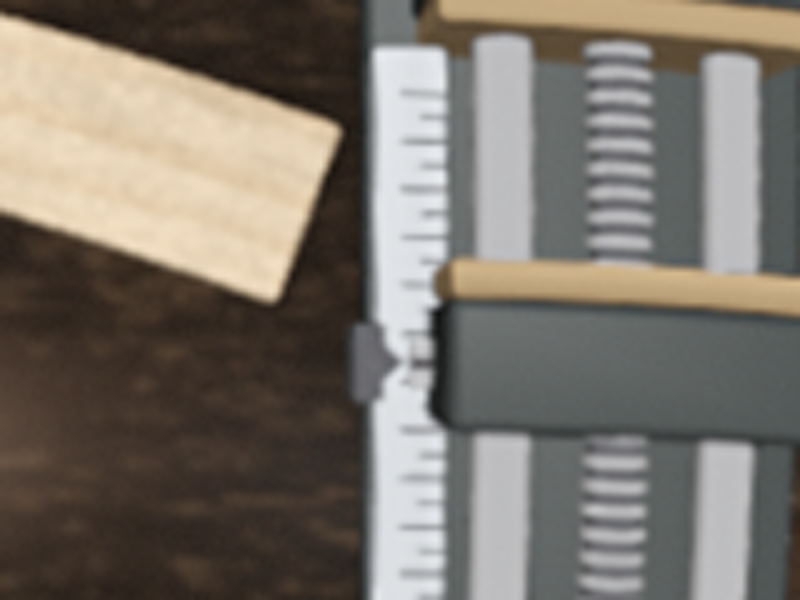

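The crop shows the clip tip at (402,362) and the pointer line at (420,362), so they are level. Next I'll locate the lock tab from depth.

Run:
```python
from h import *
print("tab px",cast("top",203.5,200.3,94))
def cloud(n,f):
    c=camera_params(n);K=c["K"];T=c["cam_to_world"];d=f["d"]
    v,u=np.mgrid[:384,:512];P=np.stack([(u-K[0,2])/K[0,0]*d,-(v-K[1,2])/K[1,1]*d,-d],-1)
    return P@T[:3,:3].T+T[:3,3]
for n in("top","scene"):
    p,d=get_image(n);P=cloud(n,dict(d=d))
    m=(d>0)&(P[...,0]>430)&(P[...,0]<550)&(P[...,1]>140)&(P[...,1]<205)&(P[...,2]>72)&(P[...,2]<105)
    Q=P[m];print(n,len(Q));Q=Q[Q[:,2]>85]
    if len(Q):print(len(Q),Q.min(0),Q.max(0),Q.mean(0))
plan([478,90,185])
```

```text
tab px [475.86569394 171.14135867  94.        ]
top 35
33 [473.86489035 161.10254082  85.96606034] [479.32627521 184.77163455  96.92728622] [476.55451441 172.41552012  93.63332789]
scene 101
60 [468.71104738 164.32800144  85.34040906] [477.75067506 187.83301278  96.28653315] [472.07979885 177.0327532   91.52783906]
3 [[3.15, 2.01, -0.17], [3.15, 2.01, -0.17], [3.15, 2.01, -0.17]] [np.float64(-0.0), np.float64(-0.0), np.float64(-0.0)]
```

```bash
python3 -c "
from h import *
plan([436,172,150],n=5)"
```

```text
5 [[3.55, 0.42, 0.6], [3.55, 0.42, 0.6], [3.55, 0.42, 0.6], [3.55, 0.42, 0.6], [3.55, 0.42, 0.6]] [np.float64(-0.0), np.float64(-0.0), np.float64(-0.0), np.float64(-0.0), np.float64(-0.0)]
```

Call:
step_arm --grip '[-1,-1,-1,-1,-1,-1,-1,-1]' --pt "3.55 0.42 0.6" --pt "3.55 0.42 0.6" --pt "3.55 0.42 0.6" --pt "3.55 0.42 0.6" --pt "3.55 0.42 0.6" --pt "0 0 0" --pt "0 0 0" --pt "0 0 0" --roll '[0,0,0,0,0,0,0,0]'

```text
clock: 12.8
tool_pos: [435.3, 171.3, 149.3]
orientation: [[-0.031, 1.0, -0.001], [1.0, 0.031, -0.001], [-0.0, -0.001, -1.0]]
ft_force: [1.2, -1.0, 0.5]
opening: -0.0
finger_force: 0.0
```

Call:
step_arm --grip '[-1,-1,-1,-1,-1,-1]' --pt "0 0 2.5" --pt "0 0 2.5" --pt "0 0 2" --pt "0 0 0.4" --pt "0 0 0" --pt "0 0 0" --roll '[0,0,0,0,0,0]'

```text
clock: 13.4
tool_pos: [435.8, 172.3, 76.6]
orientation: [[-0.031, 1.0, 0.001], [1.0, 0.031, 0.0], [0.0, 0.001, -1.0]]
ft_force: [0.3, 0.3, -0.1]
opening: 0.4
finger_force: 0.0
```

Call:
step_arm --grip '[-1,-1,-1,-1,-1,-1,-1,-1]' --pt "0 0.5 0" --pt "0 0.5 0" --pt "0 0.5 0" --pt "0 0.5 0" --pt "0 0.5 0" --pt "0 0.5 0" --pt "0 0 0" --pt "0 0 0" --roll '[0,0,0,0,0,0,0,0]'

```text
clock: 14.2
tool_pos: [465.4, 173.7, 75.7]
orientation: [[-0.033, 0.999, 0.001], [0.999, 0.033, 0.0], [0.0, 0.001, -1.0]]
ft_force: [0.1, -0.4, 0.5]
opening: 0.4
finger_force: 0.0
```

Call:
step_arm --grip '[-1,-1,-1,-1]' --pt "0 0.4 0" --pt "0 0.4 0" --pt "0 0.3 0" --pt "0 0.2 0" --roll '[0,0,0,0]'

```text
clock: 14.6
tool_pos: [478.0, 174.2, 75.6]
orientation: [[-0.033, 0.999, -0.0], [0.999, 0.033, 0.0], [0.0, -0.0, -1.0]]
ft_force: [-2.6, -0.2, 1.1]
opening: 0.4
finger_force: 1.3
```

```bash
cat >> h.py <<'E'
def tab():
    c=camera_params("top");K=c["K"];T=c["cam_to_world"]
    p,d=get_image("top");v,u=np.mgrid[:384,:512]
    P=np.stack([(u-K[0,2])/K[0,0]*d,-(v-K[1,2])/K[1,1]*d,-d],-1)@T[:3,:3].T+T[:3,3]
    m=(d>0)&(P[...,0]>455)&(P[...,0]<540)&(P[...,1]>150)&(P[...,1]<195)&(P[...,2]>86)&(P[...,2]<99)
    Q=P[m];s=sense();print(len(Q),Q.min(0),Q.max(0),Q.mean(0),s["tool_pos"],s["ft_force"],s["clock"])
E
python3 -c "
from h import *
tab()"
```

```text
Traceback (most recent call last):
  File "h.py", line 49, in tab
    Q=P[m];s=sense();print(len(Q),Q.min(0),Q.max(0),Q.mean(0),s["tool_pos"],s["ft_force"],s["clock"])
                                  ~~~~~^^^
ValueError: zero-size array to reduction operation minimum which has no identity
```

Call:
step_arm --grip '[-1,-1,-1,-1]' --pt "0 0.4 0" --pt "0 0.4 0" --pt "0 0.4 0" --pt "0 0.3 0" --roll '[0,0,0,0]'

```text
clock: 15.05
tool_pos: [482.8, 174.4, 75.1]
orientation: [[-0.036, 0.999, -0.017], [0.999, 0.035, -0.006], [-0.006, -0.017, -1.0]]
ft_force: [-37.2, -3.6, 34.5]
opening: 0.4
finger_force: 19.9
```

Call:
step_arm --grip '[-1,-1,-1,-1]' --pt "0 0.2 0" --pt "0 0.2 0" --pt "0 0.2 0" --pt "0 0 0" --roll '[0,0,0,0]'

```text
clock: 15.45
tool_pos: [482.9, 174.5, 74.7]
orientation: [[-0.038, 0.999, -0.025], [0.999, 0.038, -0.01], [-0.009, -0.025, -1.0]]
ft_force: [-45.1, -5.3, 43.0]
opening: 0.2
finger_force: 24.9
```

It stopped at x≈483 with a sharp rise in force, which looks like the stop. I'll back off, lift and verify.

Call:
step_arm --grip '[-1,-1,-1,-1,-1,-1,-1,-1]' --pt "0 -1 0" --pt "0 -1 0" --pt "0 -1.5 0" --pt "0 -1.5 0" --pt "0 -1 -3" --pt "0 0 -4" --pt "-2 0 -4" --pt "-4 0 0" --roll '[0,0,0,0,0,0,0,0]'

```text
clock: 16.25
tool_pos: [445.7, 116.6, 191.2]
orientation: [[-0.038, 0.999, 0.012], [0.999, 0.038, 0.003], [0.003, 0.012, -1.0]]
ft_force: [1.6, -0.4, -0.2]
opening: 0.3
finger_force: 0.0
```

Call:
step_arm --grip '[-1,-1,-1,-1]' --pt "-4 0 0" --pt "-4 0 0" --pt "-4 0 0" --pt "0 0 0" --roll '[0,0,0,0]'

```text
clock: 16.65
tool_pos: [446.1, -14.2, 185.9]
orientation: [[-0.022, 1.0, 0.002], [1.0, 0.022, -0.003], [-0.003, 0.002, -1.0]]
ft_force: [-0.5, 0.2, -0.5]
opening: 0.4
finger_force: 0.0
```

```bash
python3 -c "
from h import *
tab();wshot('w5');crop('w5',[465,120,50],192,144)"
```

```text
37 [500.27605922 163.57286631  86.02858713] [507.79588187 185.26411464  96.66744574] [504.28190376 174.482963    93.48206946] [446.03849169 -10.99698842 186.05948303] [-0.47136486  1.62192348 -0.04567142] 16.7
crop origin col,row 188 0 scale 4.166666666666667
```

View pics/w5c.png

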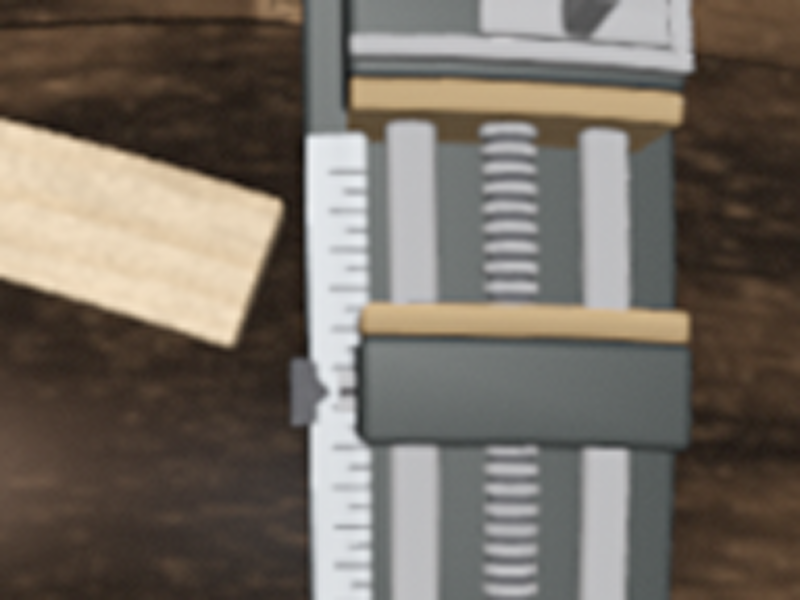

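The crop shows the pointer line (345,392) level with the clip tip (328,392). The tab moved 27.7 mm and came up against its stop.

```bash
python3 -c "
from bench import *
print(finish_job())"
```

```text
the job is handed in; nothing more can be done
None
```

The pointer is level with the clip's point, to within about 0.5 mm in the last picture. The locking slide is against its stop after moving about 28 mm. I saw no contact with the clip, owl or offcut, and I handed the job in at about 17 s; it returned no verdict.

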